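Hold a heat-sink bar on the saw board, ready for the saw

ROBOT

A 6-joint arm with a two-finger parallel gripper is mounted at the origin on the work surface. World frame = base frame: x ahead of the robot, y to its left, z up, the work surface at z = 0. Lengths are in mm, angles in rad, forces in N, time in s.
With the tool pointing down it reaches from about 300 to 775 mm from the base axis. Payload 14.6 kg.
Tool frame: the origin (TCP) lies where the fingers leave the gripper's body, on its centre line; the fingertips stand 97 mm ahead of it and the grasp point (between the pads) lies 78 mm ahead of it; z points along the fingers, y is the line along which they close (so a half turn about z gives the same grasp; the last joint's range is limited). The gripper opens to 94 mm and grips with 3 to 60 N. Pads are 16 mm wide; open, the fingers measure 119 mm over their backs; the gripper's body (75 mm by 177 mm) begins 78 mm behind the grasp point.
Start: joints at [-1.287, 0.3, 1.521, -0, 1.321, -0.067], TCP at [189, -516.497, 302.646] pointing down, gripper open.
Joint ranges: [-3.03, 3.03], [-0.79, 2.21], [0.23, 2.52], [-1.04, 4.18], [0, 3.07], [-2.55, 2.55]. Speed limits (rad/s): [2.22, 2.22, 2.57, 3.14, 3.14, 3.14].

INTERFACE

Orientations are given as a 3x3 rotation matrix whose columns are the frame's x, y, z axes.
In Python, from bench import env, optics gives the robot as it stands.
- The arm moves only by the tool carry_out, never from a script. Its argument "rows" is a list of rows, each a list of 7 numbers: the shift along the tool's x, y, z each as a share of 500 mm, from -1 to 1, then the turn, a rotation vector about the tool's x, y, z each as a share of 30 degrees, from -1 to 1, then the opening, from 0 (shut) to 1 (fully open). A call has 1 to 12 rows; each row shifts and turns the commanded pose from where the row before left it, along the tool's axes as they then stand; what a row does not reach is not made up. A row lasts 1/12 s, in which the tool goes at most 41.7 mm and 7.16 degrees, less where a joint would pass 70% of its speed; a pose out of reach is approached as far as the arm can. A call with a number of a shift or a turn outside -1 to 1 is refused whole. A call with a gripper value outside its range is refused whole. The fingers move at their own pace and stop on an object; "newtons" is the grip in N (left out, the last holds). Time passes only in rows, so rows that do not move let the fingers close. It gives the time, the measured TCP pose, the force, the opening and the grip force at its end, in the units of the state.
- env.sense(): the state, without advancing time (a new reading comes with each control period).
- optics.read_camera(name): name is "scene" or "top"; returns the picture (400x640x3 uint8, red, green, blue); there is no depth.
- optics.calibration(name): a dict with "intrinsics" (3x3 intrinsics, pixels), "xyz" and "attitude" of the camera in the world. Camera axes: x right, y up, looking along -z (the intrinsics and any distortion apply to the point x, -y, -z); pixel columns grow to the right and rows downward; lengths in mm; the calibration is good to about 2 mm. A picture is of the moment at which its call begins. calibration takes no time and is no camera call.
- env.finish_job(): hands the job in; it is judged then, once.
The state is a dict: "time": time; "joint_pos": joint angles; "joint_vel": joint speeds; "joint_efforts": joint torques, N m; "tcp_pos": TCP position; "tool_rot": TCP orientation; "force": force on the tool from outside, world axes, zero at the start; "wrist_torque": the same for the moment, N m; "grip_width": finger opening in mm; "gripper_force": force on a finger pad.
Only numpy, scipy, OpenCV 4.12 (cv2) and the standard library are available. Lean on these libraries where they do the work, as an engineer would, in place of code of your own. Each camera call takes 0.05 s, during which the arm holds its last target. There are 200 camera calls.

TASK

Take the aluminium T-bar from the blue mat and lay it flange down on the saw board, lengthwise along the fence, with its end up against the stop block and its other end reaching past the saw slot. Then hold it ready for sawing with one steady diagonal push that presses it firmly, but not violently, down on the bed and against the fence at once, gripping or pushing it on the stop block's side of the saw slot and clear of the slot. Finish while still holding it so: do not let go, and leave the hacksaw, the solder reel and the tip cleaner where they are.

Things in the scene. Friction and masses are not known exactly. Their poses are not given: they have to be found in the camera images.
- bar: Offcut of aluminium T-section heat-sink bar, about 265 g, 140 mm long (its y axis). Flange below: 60 mm wide (x) and 6 mm thick. Upright web: 10 mm thick, centred on the flange, full length, reaching 40 mm above the underside. Origin: centre of the underside of the flange; z up. Both ends are alike. At the start it lies flange down on the blue mat, its y axis within 0.75 rad of world y.
- mat: Blue silicone work mat fixed to the bench, 300 x 250 mm (x, y), 4 mm thick, with 10 mm high tray ribs standing on it along its far (+x) side, from 93 mm past its origin on. Origin: centre of the underside, on the bench.
- board: Saw board (bench hook) screwed to the bench: plywood bed 160 mm (x) by 260 mm (y), 18 mm thick, varnished smooth: the aluminium bar slides on it easily (friction about 0.3), but bed friction still takes up part of a sideways push. Rigid. Origin: centre of the underside, on the bench; the bed's top is at z = 18 mm. Its x axis points towards the fence, away from the robot (within 0.25 rad of world x).
- fence: Rigid hardwood fence along the far side of the bed, 20 mm thick (x), 260 mm long (y), 22 mm high above the bed, split by the saw slot. Origin: centre of its underside, at the height of the bed's top; axes as the board's. Its face towards the robot is at x = -10 mm in this frame; the flange edge goes against that face.
- stop: Rigid stop block 30 x 30 x 22 mm standing on the bed against the fence, at the right (-y) of the saw slot, fixed by a steel strap over the fence. Origin: centre of the block's underside, on the bed; axes as the board's. Its face towards the slot is at y = +15 mm in this frame; the bar's end goes against that face. It stands at a different place along the fence each time, its face 75 to 115 mm from the slot.
- slot (a point): Saw slot: a 3 mm gap through the fence, which goes on as a dark line across the bed towards the robot. The point is the middle of the slot at the fence's robot-side face, at the height of the bed's top; axes as the board's (the slot runs along x, the stop block lies towards -y).
- saw: Junior hacksaw lying on the bench beyond the saw board, 320 mm long, frame 70 mm wide, 17 mm high: leave alone. Origin: on the blade's line, 120 mm from the front end.
- cleaner: Soldering-tip cleaner, a round pot with brass wool, 74 mm across and 67 mm high, standing on the bench: leave alone. Origin: centre of the underside.
- spool: Solder reel standing on its flange, 54 mm across and 40 mm high: leave alone. Origin: centre of the underside.
Mind the look-alikes: they are no part of the job. What is meant by the bar is not black or purple, and is the smaller of those in its own colour.

How it is judged:
By the outcome, as a careful person would: the job done as asked, in the order asked, and still so for the second after the job is handed in, while the arm keeps its last pose, push and grip.
It also fails if it takes over 42 s, if anything falls off the work surface, if the arm or the gripper's body presses on something with over 40 N, if the wrist force passes 120 N, or if a joint passes its speed limit or range.

## Working session

There is one attempt and no reset: what is moved stays moved. The work goes in short steps, Python scripts to look and compute and a tool call to move; the robot and the scene stay as the last step left them, time stands still between calls to the robot, and variables do not carry over. Pictures are saved under pics/ and viewed, at most 10 in all, crops included, and the job is handed in when it is done.

Besides the shell and the picture viewer there is one more tool, called by a JSON object that holds its "op" and its "data", one argument or row to a line. carry_out: Moves the arm, as the interface text tells. Shift numbers are shares of 500 mm and turn numbers shares of 30 degrees, none past 1 either way. Its arguments: {"type":"object","properties":{"rows":{"type":"array","items":{"type":"array","items":{"type":"number"}}},"newtons":{"type":"number"}},"required":["rows"]}

```bash
mkdir -p pics; ls
python3 - <<'E'
from bench import env, optics
import cv2
for n in("scene","top"):
    cv2.imwrite(f"pics/{n}0.png",optics.read_camera(n)[:,:,::-1])
    print(n,optics.calibration(n))
print(env.sense())
E
```

```text
pics
scene {'intrinsics': array([[393.40623212,   0.        , 325.37932314],
       [  0.        , 393.40623212, 202.45499138],
       [  0.        ,   0.        ,   1.        ]]), 'xyz': array([983.90792134, 402.69309777, 854.74060001]), 'attitude': array([[-0.70746068, -0.53570883,  0.46099397],
       [ 0.70655419, -0.52063606,  0.47929037],
       [-0.01675   ,  0.66479631,  0.74683686]])}
top {'intrinsics': array([[472.02907044,   0.        , 308.0085859 ],
       [  0.        , 472.02907044, 198.11214521],
       [  0.        ,   0.        ,   1.        ]]), 'xyz': array([ 319.44650785, -136.02764115, 1411.88291142]), 'attitude': array([[ 2.17319852e-03,  9.94597836e-01, -1.03780643e-01],
       [-9.99831243e-01,  2.67952569e-04, -1.83688082e-02],
       [-1.82417686e-02,  1.03803049e-01,  9.94430573e-01]])}
{'time': 0.1, 'joint_pos': array([-1.28662331e+00,  3.00414961e-01,  1.52152658e+00,  7.52987388e-06,
        1.32067079e+00, -6.65877855e-02]), 'joint_vel': array([-0.00158985,  0.00102427, -0.00115591, -0.00139298, -0.00162722,
       -0.00083572]), 'joint_efforts': array([ 2.19772287e-04, -5.32644296e+01, -3.53284335e+01,  7.08144461e-02,
        2.35041976e-02, -4.07188190e-05]), 'tcp_pos': array([ 188.95433166, -516.38217929,  302.14011991]), 'tool_rot': array([[ 9.39112217e-01,  3.43610487e-01, -2.78878371e-04],
       [ 3.43610592e-01, -9.39111707e-01,  9.80830101e-04],
       [ 7.51255653e-05, -1.01693509e-03, -9.99999480e-01]]), 'force': array([ 0.72541957, -0.4347115 , -0.67162264]), 'wrist_torque': array([-0.00814219,  0.00870373, -0.00443505]), 'gripper_force': 0.0, 'grip_width': 93.96039699672957}
```

View pics/top0.png

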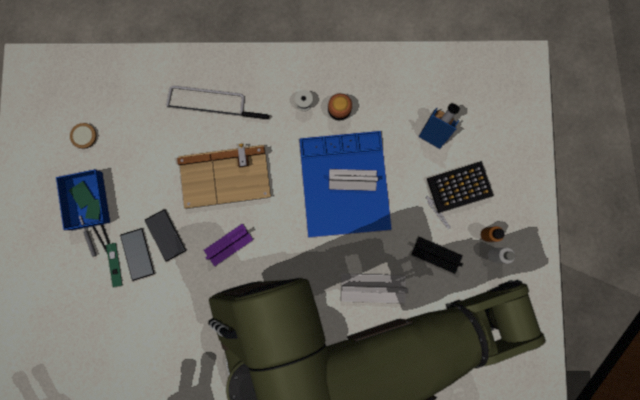

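View pics/scene0.png

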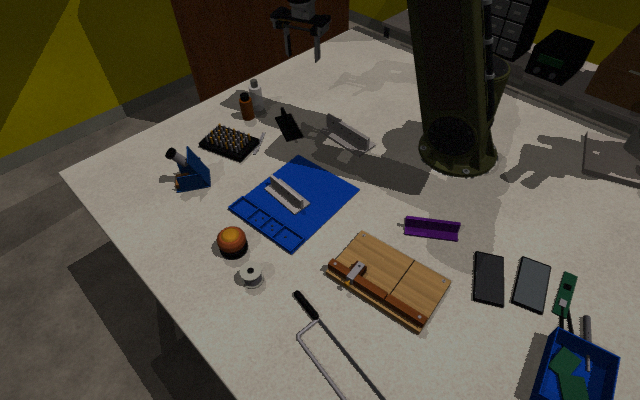

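Silver T-bars are at top (354,180) on the blue mat and (370,289) on the bench in shadow. The black one is at (437,254) and the purple one at (229,245). The one on the mat is the smaller silver one and lies on the mat, so it fits. I'll confirm this in a crop and measure it.

```bash
cat > h.py <<'E'
import numpy as np, cv2
from bench import env, optics
def ray(n,uv):
    c=optics.calibration(n); K=c["intrinsics"]
    p=np.linalg.inv(K)@[uv[0],uv[1],1]; d=c["attitude"]@[p[0],-p[1],-p[2]]
    return c["xyz"],d
def cast(n,uv,z):
    o,d=ray(n,uv); return o+d*(z-o[2])/d[2]
def proj(n,P):
    c=optics.calibration(n); q=c["attitude"].T@(np.array(P,float)-c["xyz"]); q=c["intrinsics"]@[q[0],-q[1],-q[2]]
    return q[:2]/q[2]
def tri(a,b):
    (o1,d1),(o2,d2)=ray("top",a),ray("scene",b)
    d1=d1/np.linalg.norm(d1);d2=d2/np.linalg.norm(d2)
    t=np.linalg.lstsq(np.c_[d1,-d2],o2-o1,rcond=None)[0]
    p,q=o1+t[0]*d1,o2+t[1]*d2
    return (p+q)/2,np.linalg.norm(p-q)
E
python3 - <<'E'
from h import *
T=cv2.imread("pics/top0.png");S=cv2.imread("pics/scene0.png")
def crop(I,x,y,w,h,k): return cv2.resize(I[y:y+h,x:x+w],None,fx=k,fy=k,interpolation=cv2.INTER_CUBIC)
# top crops 8x board / bar
a=crop(T,320,160,70,40,8); b=crop(T,172,138,104,75,5)
c=np.zeros((600,560,3),np.uint8); c[:320,:560]=a
cv2.imwrite("pics/c1.png",cv2.vconcat([a,crop(S,260,165,56,26,10)]))
cv2.imwrite("pics/c2.png",crop(T,172,138,104,75,7))
cv2.imwrite("pics/c3.png",crop(S,320,225,135,105,5))
hsv=cv2.cvtColor(T,cv2.COLOR_BGR2HSV)
roi=np.zeros(T.shape[:2],np.uint8); roi[160:205,310:390]=255
m=((hsv[...,1]<90)&(hsv[...,2]>90)&(roi>0)).astype(np.uint8)
cs,_=cv2.findContours(m,0,1); k=max(cs,key=cv2.contourArea); r=cv2.minAreaRect(k);print(r,cv2.boxPoints(r))
B=np.array([cast("top",p,10)[:2] for p in cv2.boxPoints(r)]);print(B.round(1))
E
```

```text
((352.8664855957031, 179.405029296875), (48.28086471557617, 20.445159912109375), 1.7357045412063599) [[328.4275  188.89174]
 [329.04675 168.45595]
 [377.30548 169.91832]
 [376.68622 190.35411]]
[[ 493.5 -171.1]
 [ 555.3 -173.1]
 [ 550.8 -317.7]
 [ 489.1 -315. ]]
```

View pics/c1.png

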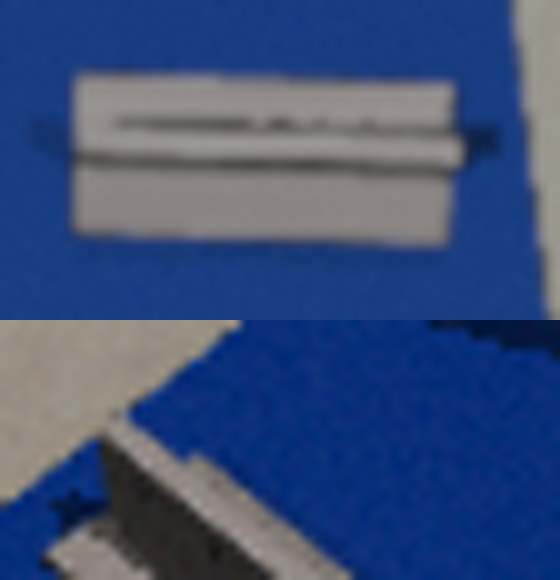

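View pics/c2.png

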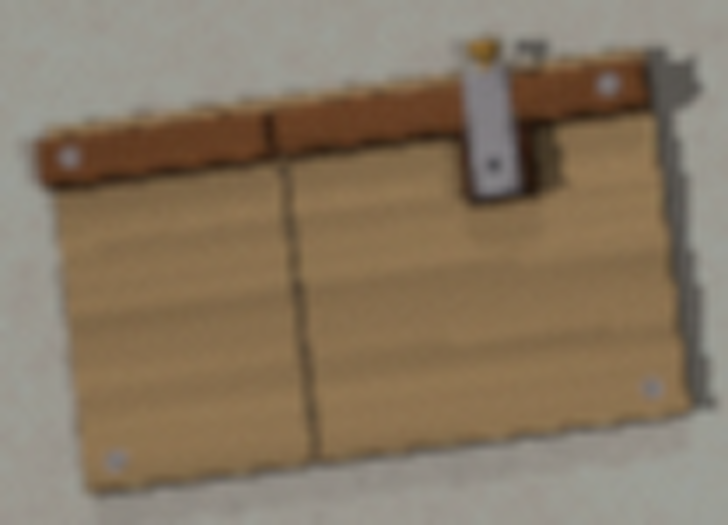

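View pics/c3.png

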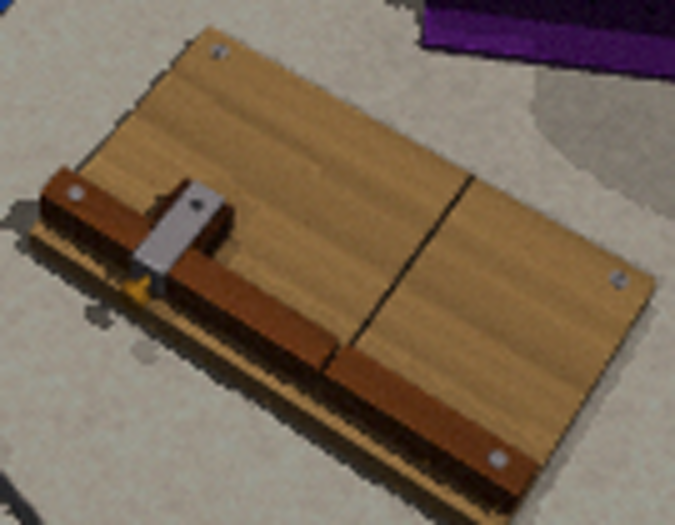

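Top crop: the bar on the mat is light, plain aluminium and about 145×62 mm by the mask, so it is the one meant. The board shows the slot line from (283,160) to (317,462), the fence's front top edge from (45,187) to (655,112), and the stop's slot-side edge at about (465,190), all in crop pixels. The scene crop agrees, with the slot on the fence at (340,345) and the stop corner at (232,208).

```bash
cat >> h.py <<'E'
def un(p,k,o): return (np.array(p,float)+.5)/k-.5+np.array(o)
E
python3 - <<'E'
from h import *
b=[cast("top",un(p,8,(320,160)),10)[:2] for p in[(75,72),(455,82),(447,245),(72,235)]]
b=np.array(b);print("bar",b.round(1),b.mean(0).round(1)); 
for i in range(4): print(np.linalg.norm(b[i]-b[i-1]).round(1),end=" ")
v=(b[0]+b[3]-b[1]-b[2]);print("yaw of y axis off world y",np.arctan2(-v[0],v[1]))
w=[cast("top",un(p,8,(320,160)),44)[:2] for p in[(75,152),(464,151)]];print("webtop",w)
C=lambda p,z:cast("top",un(p,7,(172,138)),z)[:2]
D=lambda p,z:cast("scene",un(p,5,(320,225)),z)[:2]
for nm,p,z in[("nearL",(88,492),18),("nearR",(690,412),18),("farL top fence front",(45,187),40),("farR",(655,112),40),("slot far",(283,162),18),("slot near",(317,462),18),("slot fencetop",(270,158),40),("stop L front top",(470,200),40),("stopR front top",(525,193),40)]: print("T",nm,C(p,z).round(1))
for nm,p,z in[("nearL",(655,282),18),("nearR",(210,27),18),("fenceL top front",(540,465),40),("fenceR",(65,168),40),("slot fencetop",(340,346),40),("slot near",(472,177),18),("stop L front top",(234,208),40),("stop R front top",(190,180),40)]: print("S",nm,D(p,z).round(1))
E
```

```text
bar [[ 555.  -172.8]
 [ 551.1 -315.1]
 [ 489.6 -311.3]
 [ 493.3 -171.5]] [ 522.3 -242.7]
61.7 142.3 61.6 139.8 yaw of y axis off world y -0.027255089735227667
webtop [array([ 519.69876543, -171.84983807]), array([ 519.99661808, -313.69138354])]
T nearL [435.6 258.5]
T nearR [469.9   2.4]
T farL top fence front [563.2 274.4]
T farR [595.   16.4]
T slot far [577.8 178.6]
T slot near [448.5 161. ]
T slot fencetop [575.5 179.2]
T stop L front top [557.4  94.1]
T stopR front top [560.4  70.9]
S nearL [436.2 260.4]
S nearR [469.6   5. ]
S fenceL top front [563.5 279.2]
S fenceR [598.4  22.6]
S slot fencetop [579.6 180.4]
S slot near [449.  161.9]
S stop L front top [557.7  97. ]
S stop R front top [560.6  71.1]
```

{"op": "carry_out", "data": {
  "rows": [
    [0,0,0,0,0,-0.228,1],
    [0,0,0,0,0,-0.228,1],
    [0,0,0,0,0,-0.228,1],
    [0,0,0,0,0,-0.228,1],
    [0,0,0,0,0,-0.228,1],
    [0,0,0,0,0,-0.228,1],
    [0,0,0,0,0,-0.228,1],
    [0,0,0,0,0,-0.228,1],
    [0,0,0,0,0,-0.228,1],
    [0,0,0,0,0,-0.228,1]
  ]
}}

```text
time: 0.93
tcp_pos: [189.0, -516.4, 302.3]
tool_rot: [[0.02, 1.0, -0.0], [1.0, -0.02, 0.001], [0.001, -0.0, -1.0]]
force: [-0.2, -0.1, -0.1]
grip_width: 93.9
gripper_force: 0.0
```

{"op": "carry_out", "data": {
  "rows": [
    [0.044,0.06,0,0,0,0,0.7],
    [0.044,0.06,0,0,0,0,0.7],
    [0.044,0.06,0,0,0,0,0.7],
    [0.044,0.06,0,0,0,0,0.7],
    [0.044,0.06,0,0,0,0,0.7],
    [0.044,0.06,0,0,0,0,0.7],
    [0.044,0.06,0,0,0,0,0.7],
    [0.044,0.06,0,0,0,0,0.7],
    [0.044,0.06,0,0,0,0,0.7],
    [0.044,0.06,0,0,0,0,0.7],
    [0,0,0,0,0,0,0.7]
  ]
}}

```text
time: 1.85
tcp_pos: [498.3, -300.8, 302.0]
tool_rot: [[0.022, 1.0, 0.0], [1.0, -0.022, 0.001], [0.001, 0.0, -1.0]]
force: [-0.5, 0.9, -0.1]
grip_width: 65.7
gripper_force: 0.0
```

```bash
cat >> h.py <<'E'
def go(x,y,z,yaw):
    s=env.sense();R=s["tool_rot"];c,n=np.cos(yaw),np.sin(yaw)
    Rt=np.array([[-n,c,0],[c,n,0],[0,0,-1.]])
    print("t",round(s["time"],2),"tcp",s["tcp_pos"].round(1),"shift/500",(R.T@(np.array([x,y,z])-s["tcp_pos"])/500).round(4),
     "turn/30deg",(np.degrees(cv2.Rodrigues(R.T@Rt)[0].ravel())/30).round(4),"j",s["joint_pos"].round(2),"F",s["force"].round(1),"w",round(s["grip_width"],1),round(s["gripper_force"],1))
    return s
E
python3 -c "
from h import *
go(520.6,-275.7,110,-0.027)"
```

```text
t 1.85 tcp [ 498.3 -300.8  302. ] shift/500 [0.0507 0.0434 0.3841] turn/30deg [ 0.0001 -0.0021  0.0098] j [-0.61  0.37  1.43  0.    1.34 -0.58] F [-0.5  0.9 -0.1] w 65.7 0.0
```

{"op": "carry_out", "data": {
  "rows": [
    [0.017,0.0144,0.06,0,0,0.01,0.7],
    [0.017,0.0144,0.06,0,0,0,0.7],
    [0.017,0.0144,0.06,0,0,0,0.7],
    [0,0,0.05,0,0,0,0.7],
    [0,0,0.05,0,0,0,0.7],
    [0,0,0.04,0,0,0,0.7],
    [0,0,0.03,0,0,0,0.7],
    [0,0,0.02,0,0,0,0.7],
    [0,0,0.012,0,0,0,0.7],
    [0,0,0,0,0,0,0.7]
  ]
}}

```text
time: 2.68
tcp_pos: [516.7, -279.5, 110.7]
tool_rot: [[0.032, 1.0, -0.001], [1.0, -0.032, 0.001], [0.001, -0.001, -1.0]]
force: [0.5, 0.1, 0.6]
grip_width: 65.5
gripper_force: 0.0
```

```bash
python3 -c "
from h import *
go(520.6,-275.7,110,-0.027)
T=cv2.cvtColor(optics.read_camera('top'),4);S=cv2.cvtColor(optics.read_camera('scene'),4)
cv2.imwrite('pics/g1.png',cv2.vconcat([cv2.resize(T[150:210,310:410],None,fx=5,fy=5,interpolation=2),cv2.resize(S[150:210,235:335],None,fx=5,fy=5,interpolation=2)]))"
```

```text
t 2.68 tcp [ 516.7 -279.5  110.7] shift/500 [0.0079 0.0076 0.0014] turn/30deg [-0.0026 -0.0016 -0.0087] j [-0.56  0.6   1.57  0.    0.97 -0.53] F [0.5 0.1 0.6] w 65.5 0.0
```

View pics/g1.png

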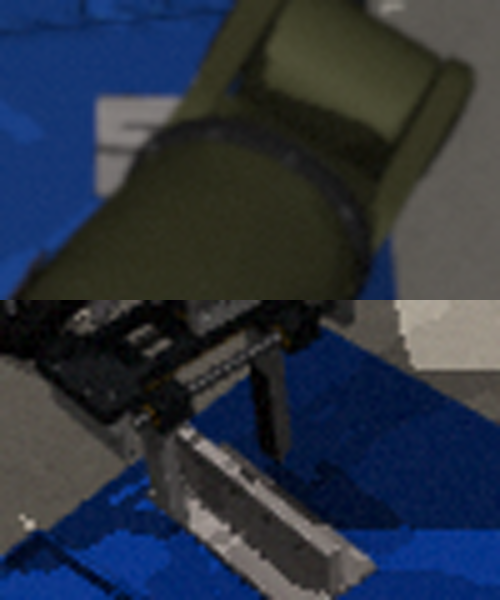

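The scene crop shows the fingers straddling the web, one at (165,470) and one at (270,420), with no contact. I'll correct by 4 mm and close.

{"op": "carry_out", "data": {
  "rows": [
    [0.008,0.008,0,0,0,-0.008,0.7],
    [0,0,0,0,0,0,0],
    [0,0,0,0,0,0,0],
    [0,0,0,0,0,0,0],
    [0,0,0,0,0,0,0],
    [0,0,0,0,0,0,0],
    [0,0,0,0,0,0,0],
    [0,0,0,0,0,0,0],
    [0,0,0,0,0,0,0],
    [0,0,0,0,0,0,0]
  ],
  "newtons": 50
}}

```text
time: 3.62
tcp_pos: [521.2, -275.7, 111.7]
tool_rot: [[0.027, 1.0, 0.0], [1.0, -0.027, -0.0], [-0.0, 0.0, -1.0]]
force: [-1.6, -0.1, -0.9]
grip_width: 9.7
gripper_force: 50.0
```

{"op": "carry_out", "data": {
  "rows": [
    [0,0,-0.02,0,0,0,0],
    [0,0,-0.05,0,0,0,0],
    [0,0,-0.06,0,0,0,0],
    [0,0,-0.05,0,0,0,0],
    [0,0,0,0,0,0,0],
    [0,0,0,0,0,-0.152,0],
    [0,0,0,0,0,-0.152,0],
    [0,0,0,0,0,0,0]
  ]
}}

```text
time: 4.28
tcp_pos: [520.9, -275.6, 201.2]
tool_rot: [[-0.135, 0.991, -0.001], [0.991, 0.135, 0.0], [0.001, -0.001, -1.0]]
force: [0.9, 0.0, -2.3]
grip_width: 9.8
gripper_force: 50.0
```

```bash
python3 -c "
from h import *
go(538.9,142.7,160,.132)"
```

```text
t 4.28 tcp [ 520.9 -275.6  201.2] shift/500 [0.8239 0.1489 0.0828] turn/30deg [-0.0013 -0.001   0.0071] j [-0.55  0.48  1.51 -0.    1.15 -0.68] F [ 0.9  0.  -2.3] w 9.8 50.0
```

{"op": "carry_out", "data": {
  "rows": [
    [0.04,0.007,0,0,0,0,0],
    [0.07,0.0126,0,0,0,0,0],
    [0.075,0.0135,0,0,0,0,0],
    [0.075,0.0135,0,0,0,0,0],
    [0.075,0.0135,0,0,0,0,0],
    [0.075,0.0135,0,0,0,0,0],
    [0.075,0.0135,0,0,0,0,0],
    [0.075,0.0135,0,0,0,0,0],
    [0.075,0.0135,0,0,0,0,0],
    [0.075,0.0135,0,0,0,0,0],
    [0.07,0.0126,0,0,0,0,0],
    [0.04,0.007,0,0,0,0,0]
  ]
}}

```text
time: 5.28
tcp_pos: [539.6, 143.7, 201.3]
tool_rot: [[-0.13, 0.991, -0.001], [0.991, 0.13, 0.0], [0.0, -0.001, -1.0]]
force: [0.2, 0.3, -2.9]
grip_width: 9.7
gripper_force: 50.0
```

{"op": "carry_out", "data": {
  "rows": [
    [0,0,0,0,0,0,0],
    [0,0,0,0,0,0,0]
  ]
}}

```text
time: 5.45
tcp_pos: [539.8, 141.2, 201.1]
tool_rot: [[-0.131, 0.991, -0.001], [0.991, 0.131, -0.0], [-0.0, -0.001, -1.0]]
force: [-0.7, -1.2, -2.7]
grip_width: 9.6
gripper_force: 50.0
```

```bash
python3 -c "
from h import *
go(538.9,142.7,160,.132)
T=cv2.cvtColor(optics.read_camera('top'),4);S=cv2.cvtColor(optics.read_camera('scene'),4)
cv2.imwrite('pics/p1.png',cv2.vconcat([cv2.resize(T[130:220,165:285],None,fx=3,fy=3,interpolation=2)[:200],cv2.resize(S[210:330,310:430],None,fx=3,fy=3,interpolation=2)]))"
```

```text
t 5.45 tcp [539.8 141.2 201.1] shift/500 [ 0.0032 -0.0013  0.0822] turn/30deg [-0.0019  0.0003 -0.0006] j [ 0.19  0.42  1.61 -0.    1.12  0.06] F [-0.7 -1.2 -2.7] w 9.6 50.0
```

View pics/p1.png

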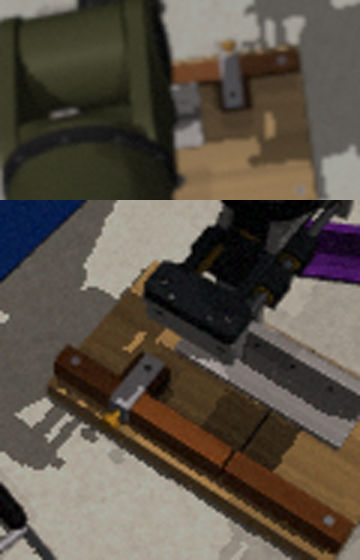

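The bar hangs parallel to the fence with its left end past the slot line at (265,415), and the stop is at (145,375) to its right. Nothing is touching, so I'll descend.

{"op": "carry_out", "data": {
  "rows": [
    [0.002,0,0.04,0,0,0,0],
    [0,0,0.04,0,0,0,0],
    [0,0,0.03,0,0,0,0],
    [0,0,0.02,0,0,0,0],
    [0,0,0.01,0,0,0,0],
    [0,0,0.004,0,0,0,0],
    [0,0,0,0,0,0,0],
    [0,0,0,0,0,0,0]
  ]
}}

```text
time: 6.22
tcp_pos: [540.4, 141.3, 130.4]
tool_rot: [[-0.131, 0.991, 0.001], [0.991, 0.131, 0.0], [0.0, 0.001, -1.0]]
force: [-0.6, 0.4, -2.1]
grip_width: 9.5
gripper_force: 50.0
```

{"op": "carry_out", "data": {
  "rows": [
    [0,0,0.003,0,0,0,0],
    [0,0,0.003,0,0,0,0],
    [0,0,0.002,0,0,0,0],
    [0,0,0,0,0,0,0],
    [0,0,0,0,0,0,0]
  ]
}}

```text
time: 6.63
tcp_pos: [540.0, 141.4, 125.7]
tool_rot: [[-0.132, 0.991, 0.0], [0.991, 0.132, 0.0], [0.0, 0.0, -1.0]]
force: [0.3, 0.5, -3.2]
grip_width: 9.7
gripper_force: 50.0
```

{"op": "carry_out", "data": {
  "rows": [
    [0,0,0.002,0,0,0,0],
    [0,0,0,0,0,0,0],
    [0,0,0,0,0,0,0]
  ]
}}

```text
time: 6.88
tcp_pos: [540.4, 141.5, 125.6]
tool_rot: [[-0.132, 0.991, 0.001], [0.991, 0.132, 0.0], [0.0, 0.001, -1.0]]
force: [-2.4, -0.2, 7.6]
grip_width: 9.9
gripper_force: 50.0
```

{"op": "carry_out", "data": {
  "rows": [
    [-0.004,0,0,0,0,0,0],
    [-0.004,0,0,0,0,0,0],
    [-0.004,0,0,0,0,0,0],
    [-0.004,0,0,0,0,0,0],
    [0,0,0,0,0,0,0],
    [0,0,0,0,0,0,0]
  ]
}}

```text
time: 7.38
tcp_pos: [541.6, 133.5, 125.6]
tool_rot: [[-0.131, 0.991, 0.002], [0.991, 0.131, 0.0], [0.0, 0.002, -1.0]]
force: [-0.1, -0.4, 5.5]
grip_width: 9.9
gripper_force: 50.0
```

{"op": "carry_out", "data": {
  "rows": [
    [-0.002,0,0,0,0,0,0],
    [-0.002,0,0,0,0,0,0],
    [0,0,0,0,0,0,0],
    [0,0,0,0,0,0,0]
  ]
}}

```text
time: 7.72
tcp_pos: [541.9, 131.7, 125.6]
tool_rot: [[-0.131, 0.991, 0.002], [0.991, 0.131, 0.001], [0.0, 0.002, -1.0]]
force: [-0.1, 1.4, 5.5]
grip_width: 9.6
gripper_force: 50.0
```

{"op": "carry_out", "data": {
  "rows": [
    [-0.002,0,0,0,0,0,0],
    [-0.002,0,0,0,0,0,0],
    [0,0,0,0,0,0,0],
    [0,0,0,0,0,0,0]
  ]
}}

```text
time: 8.05
tcp_pos: [541.8, 131.1, 125.7]
tool_rot: [[-0.132, 0.991, 0.001], [0.991, 0.132, 0.003], [0.002, 0.002, -1.0]]
force: [-3.8, 12.6, 7.0]
grip_width: 9.6
gripper_force: 50.0
```

Stop contact found. Next I'll slide towards the fence.

{"op": "carry_out", "data": {
  "rows": [
    [0.0008,0.004,0,0,0,0,0],
    [0,0.004,0,0,0,0,0],
    [0,0.004,0,0,0,0,0],
    [0,0.003,0,0,0,0,0],
    [0,0,0,0,0,0,0],
    [0,0,0,0,0,0,0]
  ]
}}

```text
time: 8.55
tcp_pos: [548.9, 132.3, 125.6]
tool_rot: [[-0.132, 0.991, 0.0], [0.991, 0.132, 0.002], [0.002, 0.001, -1.0]]
force: [-5.3, 10.4, 8.6]
grip_width: 9.9
gripper_force: 50.0
```

{"op": "carry_out", "data": {
  "rows": [
    [0,0.003,0,0,0,0,0],
    [0,0.002,0,0,0,0,0],
    [0,0,0,0,0,0,0],
    [0,0,0,0,0,0,0]
  ]
}}

```text
time: 8.88
tcp_pos: [551.3, 132.6, 125.6]
tool_rot: [[-0.132, 0.991, 0.0], [0.991, 0.132, 0.002], [0.002, 0.0, -1.0]]
force: [-6.4, 11.0, 9.9]
grip_width: 9.3
gripper_force: 50.0
```

{"op": "carry_out", "data": {
  "rows": [
    [0,0.002,0,0,0,0,0],
    [0,0.002,0,0,0,0,0],
    [0,0,0,0,0,0,0],
    [0,0,0,0,0,0,0]
  ]
}}

```text
time: 9.22
tcp_pos: [553.3, 132.9, 125.6]
tool_rot: [[-0.132, 0.991, 0.0], [0.991, 0.132, 0.002], [0.002, 0.0, -1.0]]
force: [-7.4, 10.2, 9.3]
grip_width: 9.8
gripper_force: 50.0
```

{"op": "carry_out", "data": {
  "rows": [
    [0,0.002,0,0,0,0,0],
    [0,0.002,0,0,0,0,0],
    [0,0,0,0,0,0,0],
    [0,0,0,0,0,0,0]
  ]
}}

```text
time: 9.55
tcp_pos: [554.4, 133.0, 125.6]
tool_rot: [[-0.132, 0.991, -0.003], [0.991, 0.132, 0.002], [0.002, -0.002, -1.0]]
force: [-16.7, 8.2, 16.7]
grip_width: 9.5
gripper_force: 50.0
```

{"op": "carry_out", "data": {
  "rows": [
    [0,0.001,0.0015,0,0,0,0],
    [0,0.001,0.001,0,0,0,0],
    [0,0,0,0,0,0,0],
    [0,0,0,0,0,0,0],
    [0,0,0,0,0,0,0]
  ]
}}

```text
time: 9.97
tcp_pos: [554.7, 133.0, 125.6]
tool_rot: [[-0.132, 0.991, -0.005], [0.991, 0.132, 0.001], [0.002, -0.005, -1.0]]
force: [-32.0, 5.1, 36.5]
grip_width: 9.6
gripper_force: 50.0
```

```bash
python3 -c "
from h import *
s=go(552,133,125.6,.132)
T=cv2.cvtColor(optics.read_camera('top'),4);S=cv2.cvtColor(optics.read_camera('scene'),4)
cv2.imwrite('pics/f1.png',cv2.vconcat([cv2.resize(T[135:185,165:285],None,fx=5,fy=5,interpolation=2)[:100],cv2.resize(S[225:325,310:430],None,fx=5,fy=5,interpolation=2)]))
print(s['tool_rot'].round(4), s['wrist_torque'])"
```

```text
t 9.97 tcp [554.7 133.  125.6] shift/500 [ 0.0007 -0.0054 -0.    ] turn/30deg [-0.0088 -0.0032  0.0013] j [0.17 0.55 1.61 0.   0.98 0.04] F [-32.    5.1  36.5] w 9.6 50.0
[[-0.1323  0.9912 -0.0048]
 [ 0.9912  0.1323  0.001 ]
 [ 0.0017 -0.0046 -1.    ]] [0.78470117 5.61518846 0.08700692]
```

View pics/f1.png

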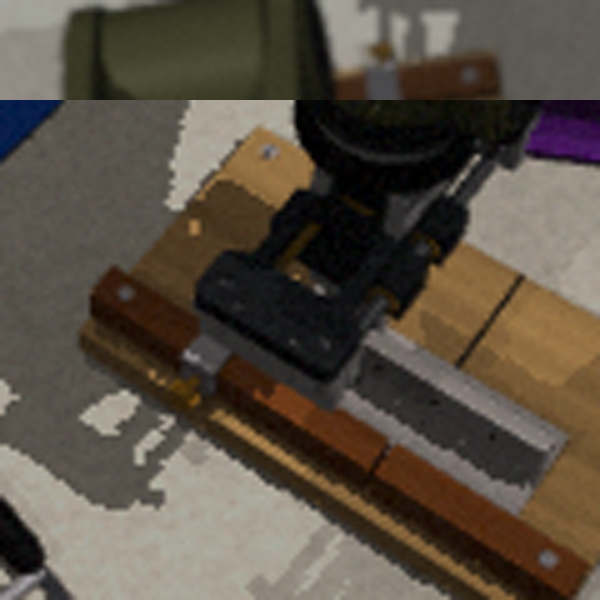

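The bar lies along the fence with its left end past the slot (slot at (380,455), bar end at (560,440)), and the gripper is on the stop side. The push is 32 N sideways and 36 N down. I'll ease it slightly and level the small tilt.

{"op": "carry_out", "data": {
  "rows": [
    [0,-0.0015,-0.0008,-0.01,0,0,0],
    [0,0,0,0,0,0,0],
    [0,0,0,0,0,0,0],
    [0,0,0,0,0,0,0],
    [0,0,0,0,0,0,0],
    [0,0,0,0,0,0,0]
  ]
}}

```text
time: 10.57
tcp_pos: [554.1, 132.9, 125.5]
tool_rot: [[-0.132, 0.991, 0.001], [0.991, 0.132, 0.002], [0.002, 0.001, -1.0]]
force: [-25.8, 6.7, 30.8]
grip_width: 9.7
gripper_force: 50.0
```

```bash
python3 -c "
from h import *
s=go(552,133,125.6,.132)
print(s['tool_rot'].round(4), s['wrist_torque'])"
```

```text
t 10.57 tcp [554.1 132.9 125.5] shift/500 [ 0.0007 -0.0042 -0.0001] turn/30deg [ 0.0021 -0.0033  0.0013] j [0.17 0.55 1.62 0.   0.98 0.04] F [-25.8   6.7  30.8] w 9.7 50.0
[[-1.323e-01  9.912e-01  9.000e-04]
 [ 9.912e-01  1.323e-01  1.800e-03]
 [ 1.700e-03  1.100e-03 -1.000e+00]] [0.92218621 4.91681915 0.11357428]
```

Level, with a steady push of about 26 N against the fence and 31 N down, and the end is on the stop. Handing in.

```bash
python3 -c "
from bench import env
print(env.finish_job())"
```

```text
the job is handed in; nothing more can be done
None
```

I handed the job in at about 10.6 s: the T-bar lies flange down along the fence, end on the stop and other end past the slot, held in the gripper on the stop side of the slot at about 31 N down and 25 N towards the fence (last reading; no verdict came back).

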